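# Load the furniture-foot jig: block, spacer, glide disc

### The arm

A 7-joint arm with a two-finger parallel gripper is mounted at the origin on the work surface. World frame = base frame: x ahead of the robot, y to its left, z up, the work surface at z = 0. Lengths are in m, angles in degrees, forces in N, time in s.
With the tool pointing down it reaches from about 0.425 to 0.925 m from the base axis. Payload 6.8 kg.
Tool frame: the origin (TCP) lies midway between the tips of the shut fingers; the grasp point (between the pads) lies 19 mm behind it; z points along the fingers, y is the line along which they close (so a half turn about z gives the same grasp; the last joint's range is limited). The gripper opens to 88 mm and grips with 3 to 60 N. Pads are 20 mm wide; open, the fingers measure 115 mm over their backs; the gripper's body (75 mm by 178 mm) begins 61 mm behind the grasp point.
Start: joints at [69.379, 27.33, 1.283, 89.118, -0.659, 63.558, -4.761], TCP at [0.168, -0.654, 0.223] pointing down, gripper open.
Joint ranges: [-169.35, 169.35], [-19.33, 120.38], [-80.79, 83.38], [13.8, 139.57], [-78.32, 258.32], [9.67, 109.79], [-169.56, 169.56]. Speed limits (degrees/s): [136.94, 136.94, 180, 180, 180, 180, 180].

### API

Orientations are given as a 3x3 rotation matrix whose columns are the frame's x, y, z axes.
In Python, from station import arm, imaging gives the robot as it stands (arm), with the cameras (imaging).
- The arm moves only by the shell command python3 inch.py 'ROWS'. ROWS is a JSON list of rows, 1 to 5 of them, each an object with the fields d (a list: dx, dy, dz in fractions of the full range, 1 being 1 m), yaw (a turn about the tool's z in fractions of the full range, 1 being 4 rad), aperture (the opening from 0.0 (shut) to 1.0 (fully open)); a field left out counts as zero (the opening has to be given); each row shifts and turns the commanded pose from where the row before left it, along the tool's axes as they then stand; what a row does not reach is not made up. A row lasts 1/12 s, in which the tool goes at most 0.0417 m and 7.16 degrees, less where a joint would pass 70% of its speed; a pose out of reach is approached as far as the arm can. The fingers move at their own pace and stop on an object; the grip force is fixed at half the most. Time passes only in rows, so rows that do not move let the fingers close. It prints the time, the measured TCP pose, the force, the opening and the grip force at its end. Shift and turn numbers lie between -1 and 1, and a call with a number outside is refused. Input that does not fit is refused with a message, and nothing moves.
- arm.read_state(): the state, without advancing time (a new reading comes with each control period).
- imaging.grab_frame(name): name is "scene" or "top" or "wrist"; returns a dict with "frame" (400x640x3 uint8, red, green, blue), "fov_y" (degrees; the focal length in pixels is half the picture's height over the tangent of half this angle, whatever the lens; pixels are square), "cx", "cy" (the principal point, pixels), "camera_from_world" (4x4, takes a point from world to camera coordinates); the wrist camera has in their place "T_tool_cam" (4x4, takes a point from camera to tool coordinates, whose origin is the TCP and whose axes are the flange's). Camera axes: x right, y down, z forward; pixel columns grow to the right and rows downward; lengths in m; the calibration is good to about 2 mm. The wrist camera is an equidistant fisheye: a pixel r from the principal point sees the ray r / f radians off the axis. A picture is of the moment at which its call begins: read the wrist's pose just before it. There is no depth.
- arm.job_done(): hands the job in; it is judged then, once.
The state is a dict: "time": time; "joint_pos": joint angles; "joint_velocities": joint speeds; "joint_efforts": joint torques, N m; "eef_pos": TCP position; "ee_rot": TCP orientation; "ft_force": force on the tool from outside, world axes, zero at the start; "ft_torque": the same for the moment, N m; "finger_gap": opening from 0.0 (shut) to 1.0 (fully open); "finger_force": force on a finger pad.
Only numpy, scipy, OpenCV 4.12 (cv2) and the standard library are available. Lean on these libraries where they do the work, as an engineer would, in place of code of your own. Each camera call takes 0.05 s, during which the arm holds its last target. There are 200 camera calls.

### The job

Load the screwing jig with the parts of one furniture foot, as they will be screwed together: the pale block goes into the pocket between the white posts first, the dark spacer flat on top of it, and the black glide disc on top of that, each seated fully home, square and level in the pocket. Lower each part into place rather than letting it drop, and leave the finished white foot and everything else on the bench where it is.

Things in the scene. Friction and masses are not known exactly. Their poses are not given: they have to be found in the camera images.
- jig: The screwing jig, fixed to the bench: plywood base 170 x 170 x 12 mm; in its middle four white L-shaped corner posts, walls 14 mm thick, form a square pocket, open at the top. Post faces are upright to 74 mm above the bench, then chamfered outwards by 8 mm to the top at 86 mm. Origin: centre of the base's underside, on the bench; x and y along the pocket's sides, z up.
- jig_pocket (a point): Centre of the pocket's floor, on the jig's base 12 mm above the bench; x and y along the pocket's sides, z up. The pocket is 66 x 66 mm inside. Each post laps 11 mm along each side, so each of the four sides has a clear gap 44 mm wide in its middle, from base to top, for the fingers.
- foot_block: The foot's block: pale wood, 62 x 62 mm, 40 mm high, with a small pilot hole in the top, about 0.11 kg. Loose on the bench. Origin: centre of its underside; x and y along its sides, z up.
- spacer: The spacer: a dark brown wooden square, 62 x 62 mm, 14 mm thick, lying flat, about 0.035 kg. Loose on the bench. Origin: centre of its underside; x and y along its sides, z up.
- glide_disc: The glide disc: black plastic, diameter 62 mm, 18 mm thick, lying flat, with a grey-ringed screw hole in the top, about 0.06 kg. Loose on the bench. Origin: centre of its underside, z up.
- finished_foot: A finished foot, to be left alone: white lacquered block 62 x 62 mm on top of a dark spacer and a black disc, 72 mm high in all, standing loose on the bench. Origin: centre of its underside. The block, the spacer, the disc and this foot lie in any order in four places, two left and two right of the jig.
- drill: Cordless drill standing on its battery, black and orange, about 200 x 80 mm and 210 mm high; bystander, far right of the jig. Origin: under the battery's centre, on the bench.
- mallet: Wooden joiner's mallet lying down, 340 mm long along its x, head 130 mm wide and 62 mm high; bystander, on the left. Origin: on the bench under the head's centre; the handle runs along -x.
- try_square: Try square lying flat, stock 115 mm, steel blade 150 mm; bystander, far to the right. Origin: under the stock's centre.
- sanding_block: Cork sanding block, 110 x 62 x 36 mm; bystander, near on the left. Origin: centre of its underside.
- screw_bin: Open blue bin of brass screws, 120 x 85 x 50 mm; bystander, near on the right. Origin: centre of its underside.
- clamp: Bar clamp lying flat, 400 mm long, steel bar and red jaws, up to 33 mm high; bystander, beyond the jig, lying across. Origin: on the bench under the middle of the bar.
- oil_can: Closed tin with a green band, diameter 84 mm, 130 mm high; bystander, far left. Origin: centre of its underside.

How it is judged:
By the outcome, as a careful person would: the job done as asked, in the order asked, and still so for the second after the job is handed in, with the robot touching nothing.
It also fails if it takes over 64 s, if anything falls off the work surface, if the arm or the gripper's body presses on something with over 40 N, if the wrist force passes 120 N, or if a joint passes its speed limit or range.

## Working session

There is one attempt and no reset: what is moved stays moved. The work goes in short steps, Python scripts to look and compute and a shell command to move; the robot and the scene stay as the last step left them, time stands still between calls to the robot, and variables do not carry over. Pictures are saved under pics/ and viewed, at most 13 in all, crops included, and the job is handed in when it is done.

```bash
ls; mkdir -p pics; python3 - <<'E'
from station import arm, imaging
import cv2,numpy as np
s=arm.read_state();print(s['time'],s['eef_pos'],np.round(s['ee_rot'],3).tolist(),s['finger_gap'])
for n in("top","scene"):
    f=imaging.grab_frame(n);cv2.imwrite(f"pics/{n}0.png",f["frame"][...,::-1]);np.savez(f"{n}0.npz",**f);print(n,f["fov_y"],f["cx"],f["cy"],np.round(f["camera_from_world"],3).tolist())
E
```

```text
inch.py
pics
station.py
0.0 [ 0.1680134  -0.65314969  0.22171632] [[0.968, 0.249, -0.001], [0.249, -0.968, 0.002], [-0.0, -0.002, -1.0]] 1.0006524350782489
top 57.942944715076024 319.5653619991552 199.63624109428784 [[0.026, -1.0, 0.001, -0.03], [-0.971, -0.026, -0.238, 0.515], [0.238, 0.005, -0.971, 1.16], [0.0, 0.0, 0.0, 1.0]]
scene 42.270923366544984 311.8335407446144 197.5675791545332 [[-0.868, 0.497, -0.009, 0.433], [0.315, 0.535, -0.784, -0.118], [-0.385, -0.683, -0.621, 1.891], [0.0, 0.0, 0.0, 1.0]]
```

View pics/top0.png

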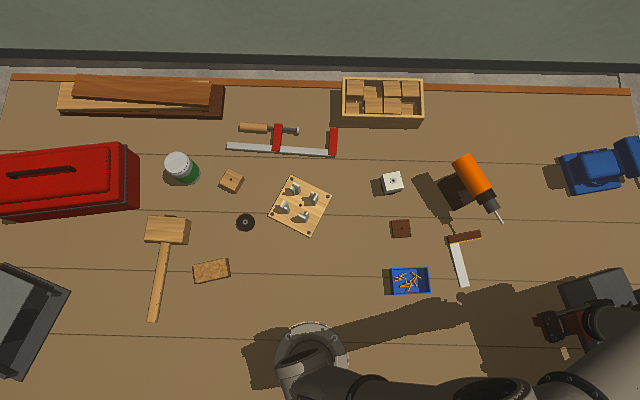

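View pics/scene0.png

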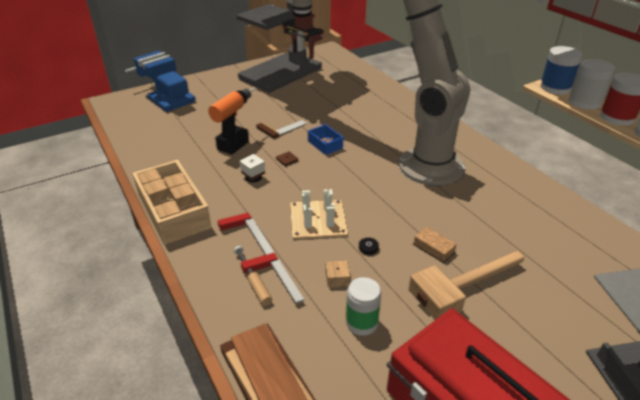

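The top view shows the block at (231,181), disc (245,222), jig (300,206), spacer (400,229) and finished foot (392,182). The scene view shows the same layout from beyond the bench. Next I'll get rough positions by ray casting.

```bash
cat > h.py <<'E'
import numpy as np,cv2
from station import arm, imaging
def pin(f,uv,z):
    F=len(f["frame"])/2/np.tan(np.radians(f["fov_y"])/2)
    T=np.linalg.inv(f["camera_from_world"]);d=T[:3,:3]@[(uv[0]-f["cx"])/F,(uv[1]-f["cy"])/F,1];o=T[:3,3]
    return o+d*(z-o[2])/d[2]
def grab(name=None):
    s=arm.read_state();f=imaging.grab_frame("wrist")
    T=np.eye(4);T[:3,:3]=s["ee_rot"];T[:3,3]=s["eef_pos"];f["W"]=T@f["T_tool_cam"];f["s"]=s
    if name:cv2.imwrite(f"pics/{name}.png",f["frame"][...,::-1]);np.savez(name+".npz",**{k:v for k,v in f.items() if k!="s"})
    return f
def ray(f,uv):
    F=200/np.tan(np.radians(f["fov_y"])/2);p=np.array([uv[0]-f["cx"],uv[1]-f["cy"]]);r=np.hypot(*p);a=r/F
    return f["W"][:3,3],f["W"][:3,:3]@np.r_[np.sin(a)*p/max(r,1e-9),np.cos(a)]
def wp(f,uv,z):
    o,d=ray(f,uv);return o+d*(z-o[2])/d[2]
def proj(f,P):
    F=200/np.tan(np.radians(f["fov_y"])/2);q=np.linalg.inv(f["W"])@np.r_[P,1];a=np.arctan2(np.hypot(*q[:2]),q[2])
    return np.array([f["cx"],f["cy"]])+F*a*q[:2]/np.hypot(*q[:2])
def rel(P,s=None):
    s=s or arm.read_state();return np.round(np.array(s["ee_rot"]).T@(np.array(P)-s["eef_pos"]),4)
E
python3 - <<'E'
from h import *
f=np.load("top0.npz")
for n,u,z in(("block",(231,181),.04),("disc",(245,222),.018),("spacer",(400,228),.014),("foot",(392,182),.072),("jig",(300,206),.012),("j1",(291,176),.012),("j2",(332,190),.012),("j3",(312,237),.012),("j4",(268,213),.012)):
    P=pin(f,u,z);print(n,P.round(3),rel(P))
w=grab("w0");print(w["fov_y"],w["cx"],w["cy"],w["T_tool_cam"].round(3).tolist())
E
```

```text
block [0.579 0.295 0.04 ] [ 0.6345 -0.8151  0.183 ]
disc [0.44  0.239 0.018] [ 0.4855 -0.7965  0.205 ]
spacer [ 0.434 -0.297  0.014] [ 0.3461 -0.2787  0.2082]
foot [ 0.581 -0.261  0.072] [ 0.4979 -0.2768  0.1502]
jig [0.503 0.052 0.012] [ 0.4999 -0.5992  0.2107]
j1 [0.612 0.089 0.012] [ 0.6149 -0.6074  0.2107]
j2 [ 0.564 -0.059  0.012] [ 0.5315 -0.4761  0.2105]
j3 [0.395 0.006 0.012] [ 0.3838 -0.582   0.2107]
j4 [0.475 0.163 0.012] [ 0.5003 -0.7135  0.2109]
65.70646984690485 323.5529202152471 203.12911893728045 [[0.0, -0.956, -0.293, 0.081], [1.0, 0.001, -0.001, 0.001], [0.001, -0.293, 0.956, -0.162], [0.0, 0.0, 0.0, 1.0]]
```

View pics/w0.png

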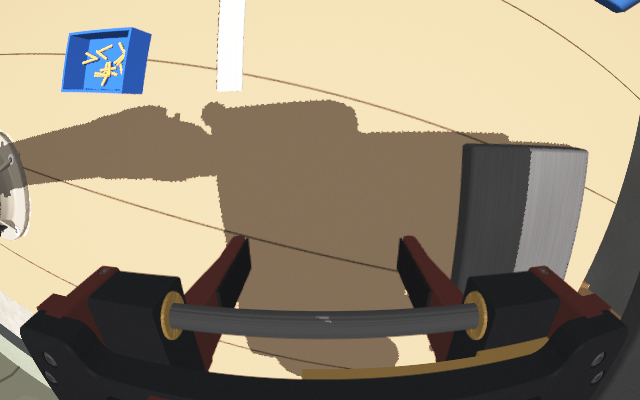

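The wrist camera sees the bench between the fingers: tool +x is up in the image, tool +y is right. I'll move over towards the spacer first.

```bash
python3 inch.py '[{"d": [0.031, -0.025, -0.003], "aperture": 1}, {"d": [0.031, -0.025, -0.003], "aperture": 1}, {"d": [0.031, -0.025, -0.003], "aperture": 1}, {"d": [0.031, -0.025, -0.003], "aperture": 1}, {"d": [0.031, -0.025, -0.003], "aperture": 1}]'; python3 inch.py '[{"d": [0.031, -0.025, -0.003], "aperture": 1}, {"d": [0.031, -0.025, -0.003], "aperture": 1}, {"d": [0.031, -0.025, -0.003], "aperture": 1}, {"d": [0.031, -0.025, 0], "aperture": 1}, {"d": [0.031, -0.025, 0], "aperture": 1}]'; python3 inch.py '[{"aperture": 1}, {"aperture": 1}]'
python3 - <<'E'
from h import *
print(arm.read_state()["joint_pos"]);grab("w1")
E
```

```text
time: 0.57
eef_pos: [0.2879, -0.4923, 0.2376]
ee_rot: [[0.969, 0.249, -0.0], [0.249, -0.969, 0.0], [-0.0, -0.0, -1.0]]
ft_force: [1.0, -0.3, 0.0]
finger_gap: 0.999
finger_force: 0.0
time: 0.98
eef_pos: [0.4069, -0.3327, 0.2469]
ee_rot: [[0.968, 0.249, 0.0], [0.249, -0.968, -0.0], [0.0, 0.0, -1.0]]
ft_force: [0.2, -0.1, -0.2]
finger_gap: 1.003
finger_force: 0.0
time: 1.15
eef_pos: [0.4077, -0.332, 0.2466]
ee_rot: [[0.967, 0.255, 0.0], [0.255, -0.967, 0.001], [0.0, -0.0, -1.0]]
ft_force: [-0.7, -0.6, 0.6]
finger_gap: 0.996
finger_force: 0.0
[ 40.48414229  12.37631973  -9.41659851 107.33270872   2.2717855
  60.47660552 -45.0902395 ]
```

View pics/w1.png

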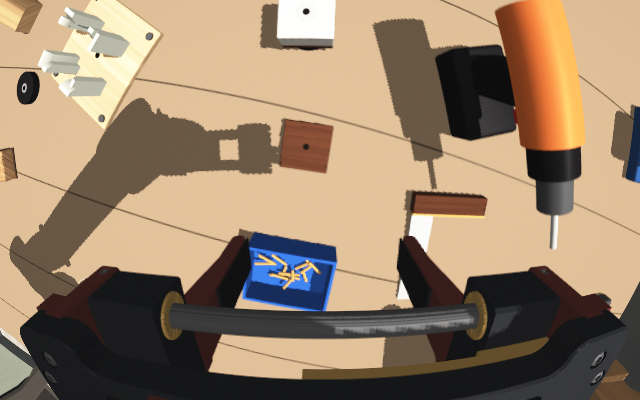

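The spacer is at about (306,146), the foot at (306,20), jig at the upper left, disc at (28,88), with the drill bit at right and the bin under the fingers. Next stop is over the jig, turning square to it.

The rows are not in the units I measure in: turns go in shares of 4 rad. I convert before sending: -7 degrees / 229.1831 = -0.0305.

```bash
python3 inch.py '[{"d": [0.019, -0.0347, 0], "aperture": 1}, {"d": [0.019, -0.0347, 0], "aperture": 1}, {"d": [0.019, -0.0347, 0], "aperture": 1}, {"d": [0.019, -0.0347, 0], "aperture": 1}, {"d": [0.019, -0.0347, 0], "aperture": 1}]'>/dev/null; python3 inch.py '[{"d": [0.019, -0.0347, 0], "aperture": 1}, {"d": [0.019, -0.0347, 0], "aperture": 1}, {"d": [0.019, -0.0347, 0], "aperture": 1}, {"d": [0.019, -0.0347, 0], "aperture": 1}, {"d": [0.019, -0.0347, 0], "aperture": 1}]' >/dev/null; python3 inch.py '[{"yaw": -0.0305, "aperture": 1}, {"yaw": -0.0305, "aperture": 1}, {"yaw": -0.0305, "aperture": 1}, {"yaw": -0.0305, "aperture": 1}, {"yaw": -0.0305, "aperture": 1}]'>/dev/null; python3 inch.py '[{"yaw": -0.0305, "aperture": 1}, {"yaw": -0.0305, "aperture": 1}, {"aperture": 1}, {"aperture": 1}]'
python3 - <<'E'
from h import *
print(arm.read_state()["joint_pos"]);f=grab("w2")
g=dict(np.load("w1.npz"))
h=cv2.cvtColor(g["frame"],cv2.COLOR_RGB2HSV);print(h[140,295],h[80,100],h[60,90],h[20,300])
E
```

```text
time: 2.78
eef_pos: [0.5038, 0.0473, 0.2464]
ee_rot: [[0.453, 0.891, -0.0], [0.891, -0.453, -0.0], [-0.0, -0.0, -1.0]]
ft_force: [-0.4, -0.3, 0.3]
finger_gap: 1.003
finger_force: 0.0
[ 15.89084903  12.7573846  -32.50780187 108.50278722   7.81569907
  60.94297086 -46.73646893]
[  9 154 137] [ 30  23 164] [ 25  57 253] [ 23   4 252]
```

View pics/w2.png

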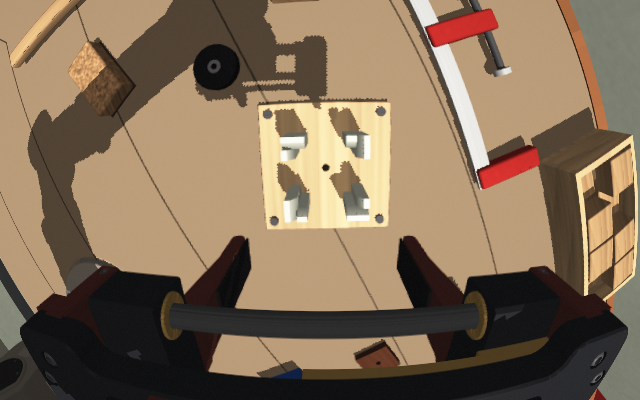

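The jig base is centred near (326,167) with its sides nearly along the image axes. The posts have clear gaps, and the disc is at (216,67). Now I'll measure both.

```bash
cat >> h.py <<'E'
def blob(f,lo,hi,seed,rad=120):
    h=cv2.cvtColor(f["frame"],cv2.COLOR_RGB2HSV);m=cv2.inRange(h,np.array(lo),np.array(hi))
    m=cv2.morphologyEx(m,cv2.MORPH_CLOSE,np.ones((3,3)))
    z=np.zeros_like(m);cv2.circle(z,tuple(int(v) for v in seed),rad,255,-1);m&=z
    c=cv2.findContours(m,cv2.RETR_EXTERNAL,cv2.CHAIN_APPROX_NONE)[0]
    return max(c,key=cv2.contourArea)[:,0,:].astype(float)
def rect(f,c,z):
    P=np.float32([wp(f,u,z)[:2]*1000 for u in c]);return cv2.minAreaRect(P)
def tri(f1,u1,f2,u2):
    (o1,d1),(o2,d2)=ray(f1,u1),ray(f2,u2)
    t=np.linalg.lstsq(np.c_[d1,-d2],o2-o1,rcond=None)[0];a,b=o1+d1*t[0],o2+d2*t[1];return (a+b)/2,np.linalg.norm(a-b)
E
python3 - <<'E'
from h import *
f=dict(np.load("w2.npz"));g=dict(np.load("w1.npz"))
h=cv2.cvtColor(f["frame"],cv2.COLOR_RGB2HSV)
for u in((326,110),(270,180),(326,220),(240,180),(326,245),(420,150),(205,60),(216,66),(230,80)):print(u,h[u[1],u[0]])
import collections
gc=cv2.cvtColor(f["frame"],cv2.COLOR_RGB2GRAY)
for u in((326,167),(267,114),(380,111),(274,220),(379,218)):
    c=gc[u[1]-8:u[1]+9,u[0]-8:u[0]+9];m=(c<c.max()*.55);y,x=np.nonzero(m);p=(x.mean()+u[0]-8,y.mean()+u[1]-8);print(p,m.sum(),wp(f,p,.012).round(4))
E
```

```text
(326, 110) [ 23  71 251]
(270, 180) [ 22  82 247]
(326, 220) [ 24  66 252]
(240, 180) [ 16  89 189]
(326, 245) [ 16  89 189]
(420, 150) [ 16  88 189]
(205, 60) [105  39  13]
(216, 66) [165  12  41]
(230, 80) [120  23  11]
(np.float64(326.16279069767444), np.float64(168.0)) 43 [0.5102 0.051  0.012 ]
(np.float64(267.34285714285716), np.float64(113.6)) 70 [0.4757 0.1489 0.012 ]
(np.float64(380.1449275362319), np.float64(110.78260869565217)) 69 [0.6055 0.087  0.012 ]
(np.float64(274.0), np.float64(220.06666666666666)) 60 [0.4138 0.0191 0.012 ]
(np.float64(378.8867924528302), np.float64(218.0754716981132)) 53 [ 0.5436 -0.0436  0.012 ]
```

```bash
python3 - <<'E'
from h import *
f=dict(np.load("w2.npz"));g=dict(np.load("w1.npz"))
gc=cv2.cvtColor(g["frame"],cv2.COLOR_RGB2GRAY)
for u,v in(((149,37),(378.9,218.1)),((102,118),(274,220.1))):
    c=gc[u[1]-7:u[1]+8,u[0]-7:u[0]+8];m=(c<c.max()*.6);y,x=np.nonzero(m);p=(x.mean()+u[0]-7,y.mean()+u[1]-7);P,e=tri(g,p,f,v);print(p,m.sum(),P.round(4),e.round(4))
def hub(f,u,r=9):
    c=cv2.cvtColor(f["frame"],cv2.COLOR_RGB2GRAY)[u[1]-r:u[1]+r+1,u[0]-r:u[0]+r+1];m=(c>60)&(c<200);y,x=np.nonzero(m);return (x.mean()+u[0]-r,y.mean()+u[1]-r),m.sum()
a,b=hub(g,(28,88),6),hub(f,(215,66),9);print(a,b,tri(g,a[0],f,b[0]),wp(f,b[0],.018))
print("block rel",rel([.579,.295,.2464]))
E
```

```text
(np.float64(149.04444444444445), np.float64(35.977777777777774)) 45 [ 0.5435 -0.0435  0.0122] 0.0001
(np.float64(102.0), np.float64(118.4)) 40 [0.4129 0.0187 0.0105] 0.0007
((np.float64(24.0), np.float64(87.45945945945945)), np.int64(37)) ((np.float64(213.64197530864197), np.float64(65.71604938271605)), np.int64(81)) (array([0.44380944, 0.24040699, 0.01749678]), np.float64(0.00013106338214561789)) [0.44400125 0.24023543 0.018     ]
block rel [ 0.2546 -0.045  -0.    ]
```

```bash
python3 inch.py '[{"d": [0.036, -0.0064, 0], "aperture": 1}, {"d": [0.036, -0.0064, 0], "aperture": 1}, {"d": [0.036, -0.0064, 0], "aperture": 1}, {"d": [0.036, -0.0064, 0], "aperture": 1}, {"d": [0.036, -0.0064, 0], "aperture": 1}]'>/dev/null;python3 - <<'E'
from h import *
grab("w3a")
E
python3 inch.py '[{"d": [0.036, -0.0064, 0], "aperture": 1}, {"d": [0.036, -0.0064, 0.02], "aperture": 1}, {"d": [0, 0, 0.03], "aperture": 1}, {"aperture": 1}, {"aperture": 1}]'
python3 - <<'E'
from h import *
print(arm.read_state()["joint_pos"]);f=grab("w3")
E
```

```text
time: 3.72
eef_pos: [0.5757, 0.2928, 0.195]
ee_rot: [[0.449, 0.893, -0.003], [0.893, -0.449, -0.003], [-0.004, -0.002, -1.0]]
ft_force: [0.5, -0.5, 0.6]
finger_gap: 0.996
finger_force: 0.0
[ -8.4961899   29.98580422 -33.75293564  92.92409719  18.17418489
  62.91765686 -73.83177818]
```

View pics/w3.png

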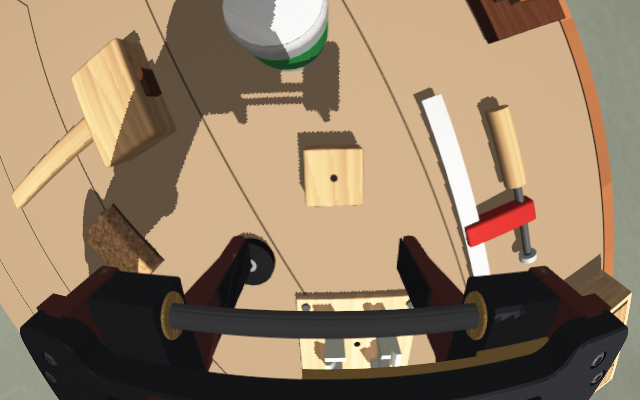

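The block's pilot hole is at (334,178) and it sits nearly square to the tool, with the oil can ahead at about (275,30). Measuring it from the two views:

```bash
cat >> h.py <<'E'
def hole(f,u,r=7,k=.55):
    c=cv2.cvtColor(f["frame"],cv2.COLOR_RGB2GRAY).astype(float)[u[1]-r:u[1]+r+1,u[0]-r:u[0]+r+1];w=np.clip(np.median(c)*.85-c,0,None);y,x=np.mgrid[-r:r+1,-r:r+1]
    return np.array([(x*w).sum()/w.sum()+u[0],(y*w).sum()/w.sum()+u[1]])
def yaw(P):
    return np.degrees(np.arctan2(P[1],P[0]))
E
python3 - <<'E'
from h import *
f=dict(np.load("w3.npz"));g=dict(np.load("w3a.npz"))
b=hole(f,(334,178));P0=wp(f,b,.04);q=proj(g,P0);a=hole(g,tuple(np.round(q).astype(int)));P,e=tri(g,a,f,b);print(b,q,a,P,e)
c=blob(f,(10,50,200),(35,160,255),(334,178),50);r=rect(f,c,.04);print(r,len(c))
print("tool yaw",yaw(f["s"]["ee_rot"][:,0]) if "s" in f else yaw(arm.read_state()["ee_rot"][:,0]))
print("can",rel(wp(f,(275,20),.13)),"to block",rel([*r[0],40]),rel(P))
h=cv2.cvtColor(f["frame"],cv2.COLOR_RGB2HSV);print(h[178,315],h[150,310],h[200,330],h[178,290])
E
```

```text
[333.39682144 177.73164862] [320.7453375  111.61507178] [319.6070529  108.56926952] [0.59059137 0.30045535 0.05626282] 0.0006357601592346407
((588.3441162109375, 289.721923828125), (98.383056640625, 105.54612731933594), 77.31507873535156) 387
tool yaw 63.258077915895264
can [ 0.1487 -0.0356  0.0666] to block [522.8915 394.6679 -40.5672] [0.0132 0.009  0.1405]
[ 21  89 249] [ 17 109 230] [ 21  91 247] [ 16  83 214]
```

```bash
python3 inch.py '[{"d": [0.014, 0.01, 0.02], "aperture": 1}, {"d": [0, 0, 0.025], "aperture": 1}, {"aperture": 1}, {"aperture": 1}, {"aperture": 1}]';python3 - <<'E'
from h import *
f=dict(np.load("w3.npz"));g=grab("w4");b=hole(f,(334,178));P0=wp(f,b,.04);q=proj(g,P0);a=hole(g,tuple(np.round(q).astype(int)));P,e=tri(g,a,f,b);print(b,q,a,P,e)
for F,s in((f,b),(g,a)):
    c=blob(F,(10,50,225),(35,160,255),s,55);r=rect(F,c,P[2]);e=np.ptp(c,axis=0);print(r,e)
s=arm.read_state();print(s["eef_pos"],yaw(s["ee_rot"][:,0]),rel(P,s))
E
```

```text
time: 4.18
eef_pos: [0.5924, 0.3021, 0.154]
ee_rot: [[0.449, 0.894, 0.002], [0.894, -0.449, 0.001], [0.002, 0.002, -1.0]]
ft_force: [-0.1, -0.2, 0.0]
finger_gap: 0.998
finger_force: 0.0
[333.39682144 177.73164862] [322.41069931 204.47587667] [321.95500435 204.67426267] [0.58987218 0.2978324  0.04368061] 0.00032272489104643524
((590.1074829101562, 297.0618591308594), (60.1341552734375, 59.25469970703125), 64.68622589111328) [57. 57.]
((589.8527221679688, 297.576416015625), (59.71061325073242, 59.00459289550781), 64.84799194335938) [64. 62.]
[0.592555   0.30245398 0.15419142] 63.35693503483367 [-0.0056 -0.0005  0.1105]
```

Scaled: -1.4 degrees / 229.1831 = -0.0061.

```bash
python3 inch.py '[{"d": [-0.0055, -0.0005, 0.03], "yaw": -0.0061, "aperture": 1}, {"d": [0, 0, 0.04], "aperture": 1}, {"d": [0, 0, 0.04], "aperture": 1}, {"d": [0, 0, 0.032], "aperture": 1}, {"aperture": 1}]'>/dev/null; python3 inch.py '[{"aperture": 1}, {"aperture": 1}]';  python3 inch.py '[{"aperture": 0}, {"aperture": 0}, {"aperture": 0}, {"aperture": 0}, {"aperture": 0}]'; python3 inch.py '[{"aperture": 0}, {"aperture": 0}, {"aperture": 0}]'
```

```text
time: 4.82
eef_pos: [0.5903, 0.2991, 0.0127]
ee_rot: [[0.426, 0.905, 0.003], [0.905, -0.426, 0.002], [0.003, 0.002, -1.0]]
ft_force: [0.1, 0.1, 0.1]
finger_gap: 1.001
finger_force: 0.0
time: 5.23
eef_pos: [0.5892, 0.298, 0.0107]
ee_rot: [[0.426, 0.905, 0.001], [0.905, -0.426, 0.0], [0.001, 0.001, -1.0]]
ft_force: [0.4, 0.0, 4.7]
finger_gap: 0.704
finger_force: 30.0
time: 5.48
eef_pos: [0.5892, 0.298, 0.0107]
ee_rot: [[0.425, 0.905, 0.001], [0.905, -0.425, 0.0], [0.001, 0.001, -1.0]]
ft_force: [0.1, -1.4, 6.5]
finger_gap: 0.706
finger_force: 30.0
```

Scaled: 0.4 degrees / 229.1831 = 0.0017.

```bash
python3 inch.py '[{"d": [0, 0, -0.02], "aperture": 0}, {"d": [0, 0, -0.04], "aperture": 0}, {"d": [0, 0, -0.04], "aperture": 0}, {"d": [0, 0, -0.04], "aperture": 0}, {"d": [-0.02, 0.0025, 0], "yaw": 0.0017, "aperture": 0}]'>/dev/null; python3 inch.py '[{"d": [-0.0357, 0.0047, 0], "aperture": 0}, {"d": [-0.04, 0.005, 0], "aperture": 0}, {"d": [-0.04, 0.005, 0], "aperture": 0}, {"d": [-0.04, 0.005, 0], "aperture": 0}, {"d": [-0.04, 0.005, 0], "aperture": 0}]'>/dev/null;python3 inch.py '[{"d": [-0.04, 0.0051, 0], "aperture": 0}, {"aperture": 0}, {"aperture": 0}, {"aperture": 0}, {"aperture": 0}]'
python3 - <<'E'
from h import *
s=arm.read_state();print(yaw(s["ee_rot"][:,0]),rel([.5097,.0528,.012],s));grab("w5")
E
```

```text
time: 6.73
eef_pos: [0.5079, 0.0548, 0.1498]
ee_rot: [[0.43, 0.903, 0.001], [0.903, -0.43, 0.001], [0.001, 0.0, -1.0]]
ft_force: [0.7, 0.1, -0.6]
finger_gap: 0.708
finger_force: 30.0
64.54302164471031 [-0.0012  0.0025  0.1378]
```

View pics/w5.png

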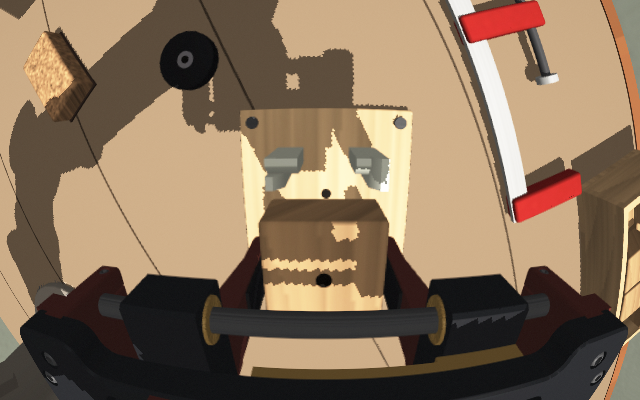

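The block is held level with its hole at (323,281). The jig screws are at (252,122) and (400,122), and the pocket hole is at (326,193). I'll check the in-hand offset and the jig again.

```bash
python3 - <<'E'
from h import *
f=dict(np.load("w5.npz"));s=arm.read_state()
for u in((252,122),(400,122),(326,193)):
    p=hole(f,u,9);print(p,wp(f,p,.012).round(4))
b=hole(f,(323,281),10);H=wp(f,b,s["eef_pos"][2]+.0293);print(b,"hole rel tool",rel(H,s))
E
```

```text
[251.52435873 122.40756413] [0.4754 0.1482 0.012 ]
[399.12748641 122.04381687] [0.6056 0.0868 0.012 ]
[325.82033245 196.64165105] [0.5085 0.049  0.012 ]
[323.41104913 279.6970174 ] hole rel tool [-0.0008  0.0009 -0.0293]
```

```bash
python3 inch.py '[{"d": [-0.0004, 0.002, 0.02], "aperture": 0}, {"d": [0, 0, 0.02], "aperture": 0}, {"d": [0, 0, 0.015], "aperture": 0}, {"aperture": 0}, {"aperture": 0}]'; python3 -c "
from h import *
s=arm.read_state();print(yaw(s['ee_rot'][:,0]),rel([.5096,.0527,.012],s))"
```

```text
time: 7.2
eef_pos: [0.5088, 0.0533, 0.0942]
ee_rot: [[0.43, 0.903, -0.002], [0.903, -0.43, 0.001], [-0.0, -0.002, -1.0]]
ft_force: [0.2, 0.0, -0.9]
finger_gap: 0.704
finger_force: 30.0
64.55401231825695 [-0.0002  0.0011  0.0822]
```

```bash
python3 inch.py '[{"d": [0, 0.0005, 0.01], "aperture": 0}, {"d": [0, 0, 0.012], "aperture": 0}, {"d": [0, 0, 0.012], "aperture": 0}, {"d": [0, 0, 0.012], "aperture": 0}, {"aperture": 0}]'; python3 inch.py '[{"d": [0, 0, 0.008], "aperture": 0}, {"d": [0, 0, 0.008], "aperture": 0}, {"d": [0, 0, 0.005], "aperture": 0}, {"aperture": 0}, {"aperture": 0}]'
```

```text
time: 7.62
eef_pos: [0.5084, 0.0516, 0.0462]
ee_rot: [[0.431, 0.902, -0.003], [0.902, -0.431, 0.0], [-0.001, -0.003, -1.0]]
ft_force: [0.5, -0.3, -1.0]
finger_gap: 0.7
finger_force: 30.0
time: 8.03
eef_pos: [0.5094, 0.0517, 0.0274]
ee_rot: [[0.432, 0.902, -0.001], [0.902, -0.432, -0.0], [-0.0, -0.001, -1.0]]
ft_force: [0.2, 0.4, -1.8]
finger_gap: 0.7
finger_force: 30.0
```

```bash
python3 inch.py '[{"d": [0, 0, 0.002], "aperture": 0}, {"d": [0, 0, 0.002], "aperture": 0}, {"aperture": 0}, {"aperture": 0}]'; python3 inch.py '[{"d": [0, 0, 0.001], "aperture": 0}, {"d": [0, 0, 0.001], "aperture": 0}, {"aperture": 0}]'
```

```text
time: 8.37
eef_pos: [0.5097, 0.0516, 0.0238]
ee_rot: [[0.432, 0.902, 0.0], [0.902, -0.432, -0.0], [0.0, 0.0, -1.0]]
ft_force: [-0.2, -0.4, -2.3]
finger_gap: 0.707
finger_force: 30.0
time: 8.62
eef_pos: [0.5098, 0.0517, 0.0226]
ee_rot: [[0.432, 0.902, 0.0], [0.902, -0.432, -0.001], [-0.0, 0.001, -1.0]]
ft_force: [-3.6, -0.9, 10.0]
finger_gap: 0.702
finger_force: 30.0
```

Seated: contact of 10 N at the expected height. I'll release, rise and check.

```bash
python3 inch.py '[{"aperture": 1}, {"aperture": 1}, {"aperture": 1}, {"aperture": 1}, {"aperture": 1}]'|grep -E "gap|force"; python3 inch.py '[{"d": [0, 0, -0.02], "aperture": 1}, {"d": [0, 0, -0.04], "aperture": 1}, {"d": [0, 0, -0.04], "aperture": 1}, {"d": [0, 0, -0.04], "aperture": 1}, {"d": [0, 0, -0.04], "aperture": 1}]'>/dev/null;python3 inch.py '[{"d": [0, 0, -0.04], "aperture": 1}, {"aperture": 1}, {"aperture": 1}]'
python3 - <<'E'
from h import *
f=grab("w6");p=proj(f,[.5097,.0527,.052]);b=hole(f,tuple(np.round(p).astype(int)),8);print(p,b,wp(f,b,.052))
c=f["frame"][90:250,240:400];cv2.imwrite("pics/w6c.png",cv2.resize(c,None,fx=3,fy=3)[...,::-1])
g=dict(np.load("w1.npz"));b=hole(g,(306,146));P=wp(g,b,.014);c=blob(g,(0,120,60),(14,255,190),b,40);r=rect(g,c,.014);print("spacer",b,P,r,rel(P))
E
```

```text
ft_force: [0.9, 0.2, -0.2]
finger_gap: 0.992
finger_force: 0.0
time: 9.7
eef_pos: [0.5111, 0.0519, 0.244]
ee_rot: [[0.432, 0.902, 0.005], [0.902, -0.432, -0.0], [0.002, 0.005, -1.0]]
ft_force: [0.6, 0.2, -0.5]
finger_gap: 0.998
finger_force: 0.0
[320.88386904 180.07624194] [321.53430815 181.67013268] [0.50955659 0.05064431 0.052     ]
spacer [305.51872822 146.40200348] [ 0.43645226 -0.30153077  0.014     ] ((437.0799865722656, -301.38214111328125), (61.33155059814453, 61.297969818115234), 5.79571008682251) [-0.3501  0.0861  0.228 ]
```

View pics/w6c.png

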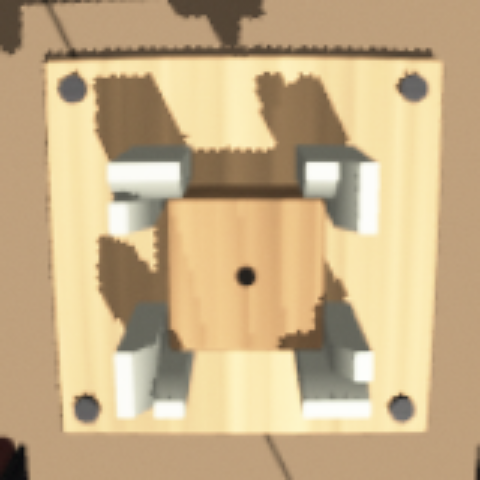

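The block sits square in the pocket between the posts, with its hole centred in the crop at (246,276). The spacer is next.

Scaled: -6.3 degrees / 229.1831 = -0.0275.

```bash
python3 inch.py '[{"d": [-0.035, 0.0086, 0], "aperture": 1}, {"d": [-0.035, 0.0086, 0], "aperture": 1}, {"d": [-0.035, 0.0086, 0], "aperture": 1}, {"d": [-0.035, 0.0086, 0], "aperture": 1}, {"d": [-0.035, 0.0086, 0], "aperture": 1}]'>/dev/null; python3 inch.py '[{"d": [-0.035, 0.0086, 0], "aperture": 1}, {"d": [-0.035, 0.0086, 0], "aperture": 1}, {"d": [-0.035, 0.0086, 0], "aperture": 1}, {"d": [-0.035, 0.0086, 0], "aperture": 1}, {"d": [-0.035, 0.0086, 0], "aperture": 1}]'>/dev/null;python3 inch.py '[{"yaw": -0.0275, "aperture": 1}, {"yaw": -0.0275, "aperture": 1}, {"yaw": -0.0275, "aperture": 1}, {"yaw": -0.0275, "aperture": 1}, {"yaw": -0.0271, "aperture": 1}]'>/dev/null;python3 inch.py '[{"d": [0, 0, 0.03], "aperture": 1}, {"d": [0, 0, 0.03], "aperture": 1}, {"aperture": 1}, {"aperture": 1}, {"aperture": 1}]'
python3 - <<'E'
from h import *
f=grab("w7");g=dict(np.load("w1.npz"));s=f["s"];a=hole(g,(306,146));p=proj(f,wp(g,a,.014));b=hole(f,tuple(np.round(p).astype(int)),8)
P,e=tri(g,a,f,b);print(p,b,P,e);c=blob(f,(0,120,60),(14,255,190),b,50);print(rect(f,c,.014),len(c));print(yaw(s["ee_rot"][:,0]),s["joint_pos"].round(0),rel(P,s))
E
```

```text
time: 11.42
eef_pos: [0.4362, -0.3009, 0.1818]
ee_rot: [[-0.102, 0.995, -0.001], [0.995, 0.102, 0.001], [0.001, -0.001, -1.0]]
ft_force: [0.7, -0.2, 0.6]
finger_gap: 1.004
finger_force: 0.0
[323.70199809 185.16224919] [324.51982592 184.83951214] [ 0.43688759 -0.30129889  0.01410698] 0.0009615311847240858
((437.2296142578125, -300.7125244140625), (61.12264633178711, 61.07756423950195), 5.884531021118164) 213
95.84217785518648 [ 51.  19. -28. 110.  11.  54.  24.] [-0.0006  0.0008  0.1676]
```

```bash
python3 inch.py '[{"d": [0, 0.0009, 0.04], "aperture": 1}, {"d": [0, 0, 0.04], "aperture": 1}, {"d": [0, 0, 0.04], "aperture": 1}, {"d": [0, 0, 0.035], "aperture": 1}, {"d": [0, 0, 0.012], "aperture": 1}]'>/dev/null; python3 inch.py '[{"d": [0, 0, 0.006], "aperture": 1}, {"aperture": 1}, {"aperture": 1}, {"aperture": 1}]'
```

```text
time: 12.22
eef_pos: [0.4387, -0.302, 0.0109]
ee_rot: [[-0.101, 0.995, 0.003], [0.995, 0.101, -0.002], [-0.003, 0.003, -1.0]]
ft_force: [0.5, 0.1, 0.4]
finger_gap: 1.0
finger_force: 0.0
```

```bash
python3 inch.py '[{"d": [0.001, -0.001, 0.004], "aperture": 1}, {"d": [0, 0, 0.0035], "aperture": 1}, {"aperture": 1}, {"aperture": 1}]'|sed -n 2p; python3 inch.py '[{"aperture": 0}, {"aperture": 0}, {"aperture": 0}, {"aperture": 0}, {"aperture": 0}]'; python3 inch.py '[{"aperture": 0}, {"aperture": 0}, {"aperture": 0}]'
```

```text
eef_pos: [0.4358, -0.3002, 0.0013]
time: 12.97
eef_pos: [0.436, -0.3002, 0.0012]
ee_rot: [[-0.101, 0.995, 0.0], [0.995, 0.101, -0.0], [-0.0, 0.0, -1.0]]
ft_force: [0.2, -0.6, -0.4]
finger_gap: 0.704
finger_force: 30.0
time: 13.22
eef_pos: [0.436, -0.3002, 0.0012]
ee_rot: [[-0.102, 0.995, 0.0], [0.995, 0.102, -0.0], [-0.0, 0.0, -1.0]]
ft_force: [1.1, -0.1, 0.4]
finger_gap: 0.702
finger_force: 30.0
```

Scaled: 6.3 degrees / 229.1831 = 0.0275.

```bash
python3 inch.py '[{"d": [0, 0, -0.02], "aperture": 0}, {"d": [0, 0, -0.04], "aperture": 0}, {"d": [0, 0, -0.04], "aperture": 0}, {"d": [0, 0, -0.04], "aperture": 0}, {"d": [0, 0, -0.03], "aperture": 0}]'>/dev/null; python3 inch.py '[{"yaw": 0.0271, "aperture": 0}, {"yaw": 0.0271, "aperture": 0}, {"yaw": 0.0271, "aperture": 0}, {"yaw": 0.0275, "aperture": 0}, {"yaw": 0.0275, "aperture": 0}]'>/dev/null; python3 inch.py '[{"d": [0.035, -0.0086, 0], "aperture": 0}, {"d": [0.035, -0.0086, 0], "aperture": 0}, {"d": [0.035, -0.0086, 0], "aperture": 0}, {"d": [0.035, -0.0086, 0], "aperture": 0}, {"d": [0.035, -0.0086, 0], "aperture": 0}]'>/dev/null; python3 inch.py '[{"d": [0.035, -0.0086, 0], "aperture": 0}, {"d": [0.035, -0.0086, 0], "aperture": 0}, {"d": [0.035, -0.0086, 0], "aperture": 0}, {"d": [0.035, -0.0086, 0], "aperture": 0}, {"d": [0.035, -0.0086, 0], "aperture": 0}]'>/dev/null;python3 inch.py '[{"aperture": 0}, {"aperture": 0}, {"aperture": 0}]'
python3 - <<'E'
from h import *
f=grab("w8");s=f["s"];print(yaw(s["ee_rot"][:,0]),rel([.5096,.0527,.052],s))
b=proj(f,np.array(s["eef_pos"])+[0,0,.0128]);b=hole(f,tuple(np.round(b).astype(int)),8);H=wp(f,b,s["eef_pos"][2]+.0128);print(b,"hole",rel(H,s))
for q in((.4756,.1486,.012),(.6056,.0869,.012)):
    p=hole(f,tuple(np.round(proj(f,q)).astype(int)),9);print(p,wp(f,p,.012).round(4))
c=blob(f,(0,120,40),(14,255,200),b,60);r=rect(f,c,s["eef_pos"][2]+.0128);print(r,rel([r[0][0]/1000,r[0][1]/1000,.2],s))
E
```

```text
time: 15.13
eef_pos: [0.5078, 0.0523, 0.1708]
ee_rot: [[0.428, 0.904, -0.001], [0.904, -0.428, -0.001], [-0.001, -0.0, -1.0]]
ft_force: [-0.3, 0.2, -0.7]
finger_gap: 0.702
finger_force: 30.0
64.62995199885837 [0.0012 0.0015 0.1188]
[323.45254958 258.98937677] hole [ 0.0025  0.0008 -0.0128]
[255.34801317 119.17533303] [0.4754 0.1481 0.012 ]
[393.90993958 119.23106927] [0.6056 0.0865 0.012 ]
((508.90985107421875, 53.3637580871582), (64.2088394165039, 62.1200065612793), 64.74759674072266) [ 0.0014  0.0005 -0.0292]
```

View pics/w8.png

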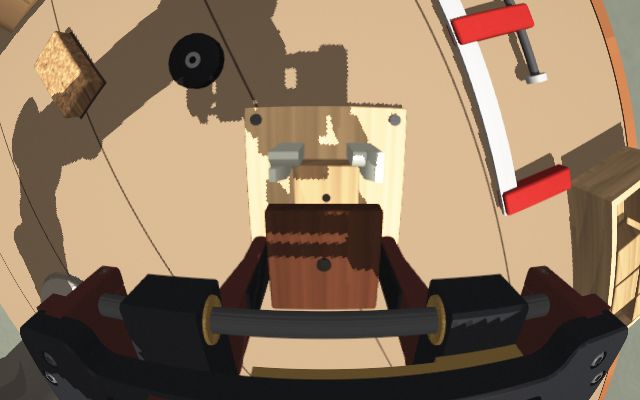

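The spacer is held level with its hole at (323,265), above the block whose hole is at (326,198). Now I'll lower it.

```bash
python3 inch.py '[{"d": [0.0018, 0.001, 0.025], "aperture": 0}, {"d": [0, 0, 0.025], "aperture": 0}, {"d": [0, 0, 0.02], "aperture": 0}, {"aperture": 0}, {"aperture": 0}]'>/dev/null; python3 inch.py '[{"aperture": 0}]'; python3 -c "
from h import *
s=arm.read_state();print(yaw(s['ee_rot'][:,0]),rel([.5096,.0527,.052],s))"
```

```text
time: 15.68
eef_pos: [0.5105, 0.0534, 0.1021]
ee_rot: [[0.43, 0.903, 0.001], [0.903, -0.43, -0.0], [0.0, 0.001, -1.0]]
ft_force: [-0.4, 0.5, -0.1]
finger_gap: 0.703
finger_force: 30.0
64.5399906213401 [-0.001  -0.0006  0.0501]
```

```bash
python3 inch.py '[{"d": [0, -0.0005, 0.012], "aperture": 0}, {"d": [0, 0, 0.012], "aperture": 0}, {"d": [0, 0, 0.012], "aperture": 0}, {"aperture": 0}, {"aperture": 0}]'; python3 inch.py '[{"d": [0, 0, 0.005], "aperture": 0}, {"d": [0, 0, 0.003], "aperture": 0}, {"aperture": 0}, {"aperture": 0}]'
```

```text
time: 16.1
eef_pos: [0.5086, 0.0543, 0.0641]
ee_rot: [[0.428, 0.904, -0.002], [0.904, -0.428, -0.0], [-0.001, -0.002, -1.0]]
ft_force: [-0.3, 1.0, -0.3]
finger_gap: 0.704
finger_force: 30.0
time: 16.43
eef_pos: [0.5094, 0.0544, 0.0571]
ee_rot: [[0.428, 0.904, -0.0], [0.904, -0.428, -0.0], [-0.0, -0.0, -1.0]]
ft_force: [-0.5, 0.7, -0.4]
finger_gap: 0.702
finger_force: 30.0
```

```bash
python3 inch.py '[{"d": [0, 0, 0.002], "aperture": 0}, {"d": [0, 0, 0.001], "aperture": 0}, {"aperture": 0}, {"aperture": 0}]'|grep -E "pos|ft"; python3 inch.py '[{"d": [0, 0, 0.001], "aperture": 0}, {"aperture": 0}, {"aperture": 0}]'|grep -E "pos|ft"
```

```text
eef_pos: [0.5094, 0.0543, 0.0542]
ft_force: [-0.7, 0.1, -0.0]
eef_pos: [0.5095, 0.0543, 0.0532]
ft_force: [-0.4, 0.3, -0.2]
```

```bash
python3 inch.py '[{"d": [0, 0, 0.0007], "aperture": 0}, {"aperture": 0}, {"aperture": 0}]'|grep -E "pos|ft"; python3 inch.py '[{"d": [0, 0, 0.0006], "aperture": 0}, {"aperture": 0}, {"aperture": 0}]'|grep -E "pos|ft"
```

```text
eef_pos: [0.5095, 0.0544, 0.0531]
ft_force: [-2.2, -1.0, 8.2]
eef_pos: [0.5095, 0.0543, 0.0531]
ft_force: [-5.3, -1.0, 15.0]
```

```bash
python3 inch.py '[{"aperture": 1}, {"aperture": 1}, {"aperture": 1}, {"aperture": 1}, {"aperture": 1}]'|grep -E "gap|force"; python3 inch.py '[{"d": [0, 0, -0.02], "aperture": 1}, {"d": [0, 0, -0.04], "aperture": 1}, {"d": [0, 0, -0.04], "aperture": 1}, {"d": [0, 0, -0.04], "aperture": 1}, {"d": [0, 0, -0.04], "aperture": 1}]'>/dev/null;python3 inch.py '[{"aperture": 1}, {"aperture": 1}]'|grep pos
python3 - <<'E'
from h import *
f=grab("w9");s=f["s"]
print(rel([.4438,.2404,.0175],s));b=hole(f,tuple(np.round(proj(f,[.5096,.0527,.066])).astype(int)),8);print(b,wp(f,b,.066))
c=f["frame"][90:250,240:400];cv2.imwrite("pics/w9c.png",cv2.resize(c,None,fx=3,fy=3)[...,::-1])
E
```

```text
ft_force: [-0.8, -0.3, -0.3]
finger_gap: 0.994
finger_force: 0.0
eef_pos: [0.5109, 0.0546, 0.2341]
[ 0.1386 -0.1413  0.2163]
[321.2350766  186.48520866] [0.50916421 0.05343047 0.066     ]
```

View pics/w9c.png

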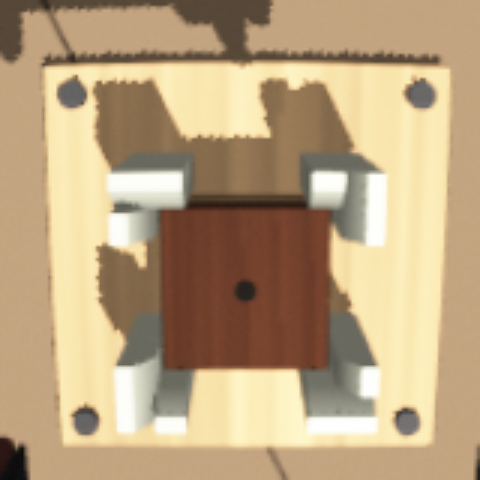

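The spacer lies flat and square in the pocket, with its hole at crop (245,290). The disc is next.

```bash
python3 inch.py '[{"d": [0.0277, -0.0283, 0], "aperture": 1}, {"d": [0.0277, -0.0283, 0], "aperture": 1}, {"d": [0.0277, -0.0283, 0], "aperture": 1}, {"d": [0.0277, -0.0283, 0.03], "aperture": 1}, {"d": [0.0277, -0.0283, 0.03], "aperture": 1}]'>/dev/null; python3 inch.py '[{"aperture": 1}, {"aperture": 1}, {"aperture": 1}]'|grep pos
python3 - <<'E'
from h import *
f=grab("w10");s=f["s"];g=dict(np.load("w2.npz"))
def hub(f,u,r=10):
    u=np.round(u).astype(int);c=cv2.cvtColor(f["frame"],cv2.COLOR_RGB2GRAY)[u[1]-r:u[1]+r+1,u[0]-r:u[0]+r+1];m=(c>60)&(c<200);y,x=np.nonzero(m);return np.array((x.mean()+u[0]-r,y.mean()+u[1]-r)),m.sum()
p=proj(f,[.4438,.2404,.0175]);b,n=hub(f,p,11);P,e=tri(g,(213.64,65.72),f,b);print(p,b,n,P,e,wp(f,b,.018),rel(P,s))
c=blob(f,(0,0,0),(180,255,60),p,45);(x,y),r=cv2.minEnclosingCircle(np.float32([wp(f,u,.014)[:2] for u in c]));print(x,y,r)
E
```

```text
eef_pos: [0.4448, 0.2272, 0.1802]
[317.03852665 174.96815982] [317.625      175.72844828] 232 [0.44429172 0.23975893 0.01946146] 0.00013596166936642132 [0.44406289 0.23947177 0.018     ] [ 0.0115 -0.0056  0.1608]
0.4447041451931 0.24045561254024506 0.03151635080575943
```

```bash
python3 inch.py '[{"d": [0.0115, -0.0056, 0.03], "aperture": 1}, {"d": [0, 0, 0.04], "aperture": 1}, {"d": [0, 0, 0.04], "aperture": 1}, {"d": [0, 0, 0.03], "aperture": 1}, {"d": [0, 0, 0.015], "aperture": 1}]'>/dev/null; python3 inch.py '[{"aperture": 1}, {"aperture": 1}, {"aperture": 1}, {"aperture": 1}]'>/dev/null; python3 -c "
from h import *
s=arm.read_state();print(yaw(s['ee_rot'][:,0]),rel([.4442,.2398,.003],s))"
```

```text
64.55559882827511 [-0.0024 -0.0018  0.0252]
```

```bash
python3 inch.py '[{"d": [-0.0022, -0.0016, 0.01], "aperture": 1}, {"d": [0, 0, 0.009], "aperture": 1}, {"d": [0, 0, 0.004], "aperture": 1}, {"aperture": 1}, {"aperture": 1}]'>/dev/null; python3 inch.py '[{"aperture": 1}]'; python3 -c "
from h import *
s=arm.read_state();print(yaw(s['ee_rot'][:,0]),rel([.4442,.2398,.003],s))"
```

```text
time: 20.53
eef_pos: [0.4428, 0.2398, 0.0035]
ee_rot: [[0.428, 0.904, -0.0], [0.904, -0.428, 0.0], [0.0, -0.0, -1.0]]
ft_force: [-0.7, 1.3, 0.6]
finger_gap: 0.999
finger_force: 0.0
64.64366376999324 [0.0006 0.0013 0.0005]
```

```bash
python3 inch.py '[{"d": [0.0005, 0, 0], "aperture": 0}, {"aperture": 0}, {"aperture": 0}, {"aperture": 0}, {"aperture": 0}]'>/dev/null; python3 inch.py '[{"aperture": 0}, {"aperture": 0}, {"aperture": 0}]'; python3 inch.py '[{"d": [0, 0, -0.02], "aperture": 0}, {"d": [0, 0, -0.04], "aperture": 0}, {"d": [0, 0, -0.04], "aperture": 0}, {"d": [0, 0, -0.04], "aperture": 0}, {"d": [0, 0, -0.03], "aperture": 0}]'>/dev/null;python3 inch.py '[{"d": [-0.0282, 0.028, 0], "aperture": 0}, {"d": [-0.0282, 0.028, 0], "aperture": 0}, {"d": [-0.0282, 0.028, 0], "aperture": 0}, {"d": [-0.0282, 0.028, 0], "aperture": 0}, {"d": [-0.0282, 0.028, 0], "aperture": 0}]'>/dev/null; python3 inch.py '[{"aperture": 0}, {"aperture": 0}, {"aperture": 0}, {"aperture": 0}]'
python3 - <<'E'
from h import *
f=grab("w11");s=f["s"];z=s["eef_pos"][2]+.0145;print(yaw(s["ee_rot"][:,0]),rel([.5096,.0527,.066],s))
u=np.round(proj(f,[*s["eef_pos"][:2],z])).astype(int);r=16;c=cv2.cvtColor(f["frame"],cv2.COLOR_RGB2GRAY)[u[1]-r:u[1]+r+1,u[0]-r:u[0]+r+1];m=(c>60)&(c<200);y,x=np.nonzero(m);b=(x.mean()+u[0]-r,y.mean()+u[1]-r);print(u,b,m.sum(),rel(wp(f,b,z),s))
E
```

```text
time: 21.2
eef_pos: [0.4431, 0.2401, 0.0036]
ee_rot: [[0.429, 0.904, 0.0], [0.904, -0.429, 0.0], [0.0, 0.0, -1.0]]
ft_force: [-0.7, 0.3, 1.8]
finger_gap: 0.699
finger_force: 30.0
time: 22.37
eef_pos: [0.5086, 0.0543, 0.1735]
ee_rot: [[0.426, 0.905, -0.0], [0.905, -0.426, 0.001], [0.0, -0.0, -1.0]]
ft_force: [-1.0, 0.4, -0.3]
finger_gap: 0.7
finger_force: 30.0
64.76404107583504 [-0.001   0.0017  0.1075]
[322 264] (np.float64(322.79473684210524), np.float64(261.43684210526317)) 380 [ 0.0019  0.0005 -0.0145]
```

View pics/w11.png

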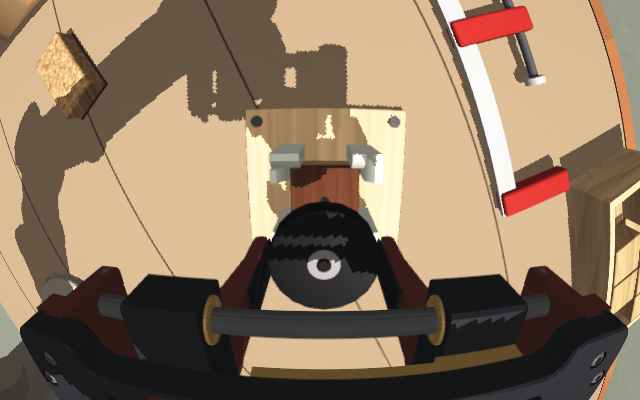

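The disc is held level with its hub at (323,265), over the spacer. I'll lower it.

```bash
python3 inch.py '[{"d": [-0.001, 0.0013, 0.025], "aperture": 0}, {"d": [0, 0, 0.025], "aperture": 0}, {"d": [0, 0, 0.015], "aperture": 0}, {"aperture": 0}, {"aperture": 0}]'>/dev/null; python3 inch.py '[{"aperture": 0}]'|grep -E "pos|ft"; python3 -c "
from h import *
s=arm.read_state();print(yaw(s['ee_rot'][:,0]),rel([.5096,.0527,.066],s))"
```

```text
eef_pos: [0.5104, 0.0523, 0.1095]
ft_force: [0.4, -1.2, -0.8]
64.71155874842091 [-0.0001 -0.0009  0.0435]
```

```bash
python3 inch.py '[{"d": [0, -0.0006, 0.012], "aperture": 0}, {"d": [0, 0, 0.01], "aperture": 0}, {"d": [0, 0, 0.008], "aperture": 0}, {"aperture": 0}, {"aperture": 0}]'|grep -E "pos|ft"; python3 inch.py '[{"d": [0, 0, 0.004], "aperture": 0}, {"d": [0, 0, 0.002], "aperture": 0}, {"d": [0, 0, 0.001], "aperture": 0}, {"aperture": 0}, {"aperture": 0}]'|grep -E "pos|ft"
```

```text
eef_pos: [0.5088, 0.0514, 0.0779]
ft_force: [0.5, -0.2, -1.2]
eef_pos: [0.5094, 0.0515, 0.0716]
ft_force: [0.4, 1.2, -0.3]
```

```bash
python3 inch.py '[{"d": [0.0006, 0, 0.001], "aperture": 0}, {"d": [0, 0, 0.0006], "aperture": 0}, {"aperture": 0}, {"aperture": 0}]'|grep -E "pos|ft"; python3 inch.py '[{"d": [0, 0, 0.0006], "aperture": 0}, {"aperture": 0}, {"aperture": 0}]'|grep -E "pos|ft"; python3 inch.py '[{"d": [0, 0, 0.0005], "aperture": 0}, {"aperture": 0}, {"aperture": 0}]'|grep -E "pos|ft"
```

```text
eef_pos: [0.5096, 0.0521, 0.0699]
ft_force: [-0.8, -0.4, -0.8]
eef_pos: [0.5097, 0.052, 0.0697]
ft_force: [-0.5, -0.5, 4.1]
eef_pos: [0.5097, 0.052, 0.0696]
ft_force: [-2.6, -1.5, 10.5]
```

Seated at the predicted height. I'll release, rise and check.

```bash
python3 inch.py '[{"aperture": 1}, {"aperture": 1}, {"aperture": 1}, {"aperture": 1}, {"aperture": 1}]'|grep -E "gap|force"; python3 inch.py '[{"d": [0, 0, -0.02], "aperture": 1}, {"d": [0, 0, -0.04], "aperture": 1}, {"d": [0, 0, -0.04], "aperture": 1}, {"d": [0, 0, -0.04], "aperture": 1}, {"aperture": 1}]'>/dev/null;python3 inch.py '[{"aperture": 1}, {"aperture": 1}]'|grep -E "pos|time"
python3 - <<'E'
from h import *
f=grab("w12")
c=f["frame"][80:260,230:410];cv2.imwrite("pics/w12c.png",cv2.resize(c,None,fx=3,fy=3)[...,::-1])
u=np.round(proj(f,[.5096,.0527,.084])).astype(int);r=11;c=cv2.cvtColor(f["frame"],cv2.COLOR_RGB2GRAY)[u[1]-r:u[1]+r+1,u[0]-r:u[0]+r+1];m=(c>60)&(c<200);y,x=np.nonzero(m);b=(x.mean()+u[0]-r,y.mean()+u[1]-r);print(u,b,wp(f,b,.084))
E
```

```text
ft_force: [0.1, -0.1, 0.0]
finger_gap: 0.99
finger_force: 0.0
time: 25.58
eef_pos: [0.5092, 0.0517, 0.2083]
[323 194] (np.float64(323.63957597173146), np.float64(194.72791519434628)) [0.51006727 0.05178321 0.084     ]
```

View pics/w12c.png

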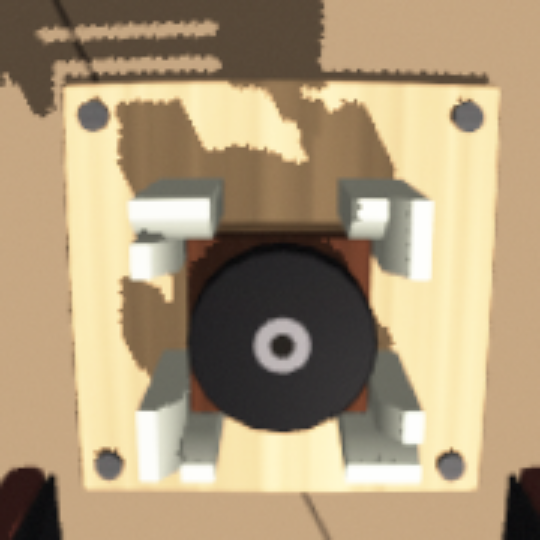

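The disc lies flat and centred on the spacer, hub at crop (282,345), and the stack is between the posts. I'm handing the job in.

```bash
python3 -c "
from station import arm, imaging
print(arm.job_done())"
```

```text
the job is handed in; nothing more can be done
None
```

The block, spacer and glide disc are stacked in the jig pocket in that order, each lowered until it touched home and checked square from above; the job was handed in at about 25.6 s of the 64 s allowed, and the arm did not touch the finished foot or anything else.

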